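Sweep the ring blanks into the catch tray

TASK

With the fingertips, sweep the three loose brass rings across the steel-topped sorting board and off its side edge into the plain catch tray, the one without compartments. Only push them along: do not lift or carry them. Leave the jar and the doming block standing where they are on the board (push a ring round them if they are in its way), and do not disturb the other tools on the bench.

Things in the scene. Friction and masses are not known exactly. Their poses are not given: they have to be found in the camera images.
- board: Fixed sorting board: wood with a sheet-steel top, 200 (x) x 240 (y) mm, top surface 32 mm above the bench. Origin: centre of the underside. A wooden rim 6 mm wide and 5 mm high runs along its +x and its -x edge; the other two sides (at y = +120 and -120 mm) are open edges without rim, with one tray set against each. The rings, the jar and the doming block start on its top.
- catch_tray: Plain open aluminium tray without compartments, fixed, empty: 190 (x) x 100 (y) x 26 mm high, walls and floor 3 mm. Origin: centre of its underside; axes parallel to the board's. It stands 1 mm from one open edge of the board, on the board's +y or its -y side, its centre 171 mm from the board's centre; its rim is 6 mm below the board's top, so that what is pushed over the edge drops in.
- stock_tray: Aluminium tray of the same outside size as the catch tray, fixed, divided into six compartments with small stock in them, against the opposite open edge of the board. Rings must not go here. Origin: centre of its underside.
- ring_a: Loose plain brass ring lying flat on the board: outside diameter 24 mm, hole 18 mm, 10 mm high, about 17 g. Origin: centre of its underside, z along its axis. It starts in the row near the board's -x rim (about 60 mm from the centre line).
- ring_b: Loose plain brass ring lying flat on the board: outside diameter 24 mm, hole 18 mm, 10 mm high, about 17 g. Origin: centre of its underside, z along its axis. It starts in the middle row (the board's y axis), the same row as the jar and the doming block, which may stand between it and the catch tray.
- ring_c: Loose plain brass ring lying flat on the board: outside diameter 24 mm, hole 18 mm, 10 mm high, about 17 g. Origin: centre of its underside, z along its axis. It starts in the row near the board's +x rim (about 60 mm from the centre line).
- jar: Small amber jar with a dark lid, loose, standing upright on the board: diameter 32 mm, 42 mm high, about 120 g. Origin: centre of its underside. Must stay where it stands, within 15 mm, and upright.
- doming_block: Dark steel cube with round hollows, loose, on the board: 32 mm a side, about 250 g. Origin: centre of its underside. Must stay where it stands, within 15 mm, and upright.
- hammer: Bystander, not to be moved. Hammer, 240 mm long, lying on the bench beyond the board. Origin: underside of the hammer, x along the handle.
- brush: Bystander, not to be moved. Bench brush, 180 mm long, lying on the bench to the left. Origin: underside, x along it.
- pliers: Bystander, not to be moved. Pliers, 180 mm long, 14 mm thick, lying on the bench beyond the board. Origin: underside at the pivot, x towards the jaws.
- file: Bystander, not to be moved. File with a round wooden handle, 212 mm long, 22 mm thick, lying on the bench to the right. Origin: underside, x towards its tip.
- tin: Bystander, not to be moved. Low round closed tin, diameter 56 mm, 35 mm high, on the bench to the left. Origin: centre of its underside.
Not all that is in view belongs to the job. What is shaped like the catch_tray but orange is not meant.

How it is judged:
By the outcome, as a careful person would: the job done as asked, in the order asked, and still so for the second after the job is handed in, with the robot touching nothing.
It also fails if it takes over 64 s, if anything falls off the work surface, if the arm or the gripper's body presses on something with over 40 N, if the wrist force passes 120 N, or if a joint passes its speed limit or range.

ROBOT

A 6-joint arm with a two-finger parallel gripper is mounted at the origin on the work surface. World frame = base frame: x ahead of the robot, y to its left, z up, the work surface at z = 0. Lengths are in m, angles in degrees, forces in N, time in s.
With the tool pointing down it reaches from about 0.4 to 0.825 m from the base axis. Payload 7 kg.
Tool frame: the origin (TCP) lies midway between the tips of the shut fingers; the grasp point (between the pads) lies 19 mm behind it; z points along the fingers, y is the line along which they close (so a half turn about z gives the same grasp; the last joint's range is limited). The gripper opens to 88 mm and grips with 3 to 60 N. Pads are 19 mm wide; open, the fingers measure 130 mm over their backs; the gripper's body (78 mm by 193 mm) begins 47 mm behind the grasp point.
Start: joints at [90.934, 20.546, 0.682, 0, -70.136, -16.507], TCP at [0.181, 0.65, 0.227] pointing down, gripper open.
Joint ranges: [-176.03, 176.03], [-82.01, 121.73], [-58.28, 71.71], [-173.87, 95.51], [-174.79, -0.11], [-173.66, 173.66]. Speed limits (degrees/s): [136.94, 136.94, 172.46, 180, 180, 180].

INTERFACE

Orientations are given as [roll, pitch, yaw] about the fixed x, y, z axes, in that order (R = Rz(yaw) Ry(pitch) Rx(roll)).
In Python, from plant import r, eyes, workorder gives the robot as it stands.
- The arm moves only by the tool step_arm, never from a script. Its argument "plan" is a list of rows, each a list of 5 numbers: the shift along the tool's x, y, z each as a share of 25 cm, from -1 to 1, then the turn about the tool's z as a share of 60 degrees, from -1 to 1, then the finger opening in mm, from 0 to 87.6. In form: [[x, y, z, turn, jaw], ...]. A call has 1 to 12 rows; each row is the pose to reach, as a shift and turn from the pose commanded when the call began, along the tool's axes at that moment; what a row does not reach only later rows make up. A row lasts 1/12 s, in which the tool goes at most 41.7 mm and 7.16 degrees, less where a joint would pass 70% of its speed; a pose out of reach is approached as far as the arm can. A call with a number of a shift or a turn outside -1 to 1 is refused whole. A call with a gripper value outside its range is refused whole. The fingers move at their own pace and stop on an object; "newtons" is the grip in N (left out, the last holds). Time passes only in rows, so rows that repeat a pose let the fingers close. It gives the time, the measured TCP pose, the force, the opening and the grip force at its end, in the units of the state.
- r.get_state(): the state, without advancing time (a new reading comes with each control period).
- eyes.capture(name): name is "scene" or "side" or "wrist"; returns the picture (420x560x3 uint8, red, green, blue); there is no depth.
- eyes.camera_model(name): a dict with "fov_y" (degrees; the focal length in pixels is half the picture's height over the tangent of half this angle, whatever the lens; pixels are square), "cx", "cy" (the principal point, pixels), "world_to_cam" (4x4, takes a point from world to camera coordinates); the wrist camera has in their place "hand_eye" (4x4, takes a point from camera to tool coordinates, whose origin is the TCP and whose axes are the flange's). Camera axes: x right, y up, looking along -z (the intrinsics and any distortion apply to the point x, -y, -z); pixel columns grow to the right and rows downward; lengths in m; the calibration is good to about 2 mm. A picture is of the moment at which its call begins: read the wrist's pose just before it. camera_model takes no time and is no camera call.
- workorder.close_job(): hands the job in; it is judged then, once.
The state is a dict: "time_s": time; "joints": joint angles; "qd": joint speeds; "joint_torque": joint torques, N m; "tcp_pos": TCP position; "eef_rot": TCP orientation; "contact_force": force on the tool from outside, world axes, zero at the start; "moment": the same for the moment, N m; "gripper_width": finger opening in m; "gripper_force": force on a finger pad.
Only numpy, scipy, OpenCV 4.12 (cv2) and the standard library are available. Lean on these libraries where they do the work, as an engineer would, in place of code of your own. Each camera call takes 0.05 s, during which the arm holds its last target. There are 200 camera calls.

## Working session

There is one attempt and no reset: what is moved stays moved. The work goes in short steps, Python scripts to look and compute and a tool call to move; the robot and the scene stay as the last step left them, time stands still between calls to the robot, and variables do not carry over. Pictures are saved under pics/ and viewed, at most 10 in all, crops included, and the job is handed in when it is done.

Besides the shell and the picture viewer there is one more tool, called after "Call:" as name(argument=value, ...), one argument or row to a line, values as JSON. step_arm: Moves the arm, as the interface text tells. Its arguments: {"type":"object","properties":{"plan":{"type":"array"},"newtons":{"type":"number"}},"required":["plan"]}

```bash
mkdir -p pics; python3 - <<'E'
from plant import r, eyes, workorder
import cv2,numpy as np
for n in ("scene","side"):
    im=eyes.capture(n); cv2.imwrite(f"pics/{n}0.png",im[:,:,::-1])
    m=eyes.camera_model(n); print(n,m)
print(eyes.camera_model("wrist"))
s=r.get_state(); print(s)
E
```

```text
scene {'fov_y': 54.67981282543847, 'cx': 279.74490636096283, 'cy': 206.61767006251952, 'world_to_cam': array([[ 0.61520661,  0.788164  ,  0.01784219, -0.33852344],
       [-0.59612192,  0.45025829,  0.6647602 ,  0.2774366 ],
       [ 0.51590646, -0.41960099,  0.74684371, -1.29899336],
       [ 0.        ,  0.        ,  0.        ,  1.        ]])}
side {'fov_y': 42.85481733333915, 'cx': 283.5302723644312, 'cy': 213.53420930491689, 'world_to_cam': array([[ 0.65542917, -0.75511574,  0.01458862, -0.36640983],
       [ 0.49252421,  0.44198785,  0.74971104, -0.28568326],
       [-0.57256659, -0.48419724,  0.66160451, -1.32733381],
       [ 0.        ,  0.        ,  0.        ,  1.        ]])}
{'fov_y': 68.10678856989833, 'cx': 279.5217588129046, 'cy': 214.3876176421628, 'hand_eye': array([[ 1.04948479e-03,  9.58466656e-01,  2.85202678e-01,
         7.57417914e-02],
       [ 9.99999446e-01, -9.81602771e-04, -3.80959540e-04,
         4.93606300e-04],
       [-8.51812779e-05,  2.85202919e-01, -9.58467155e-01,
        -1.57352088e-01],
       [ 0.00000000e+00,  0.00000000e+00,  0.00000000e+00,
         1.00000000e+00]])}
{'time_s': 0.1, 'joints': array([ 9.09324528e+01,  2.05865784e+01,  6.38741963e-01, -1.67925005e-02,
       -7.01369242e+01, -1.65063347e+01]), 'qd': array([-0.07104719, -0.10879025,  0.18982786,  0.03964837,  0.05638813,
        0.00173926]), 'joint_torque': array([-2.98324048e-03, -5.84165704e+01,  2.93752491e+01,  7.01560423e+00,
        1.01923183e-02, -5.23477411e-05]), 'tcp_pos': array([0.18114553, 0.64977721, 0.22572572]), 'eef_rot': array([ 1.79914247e+02, -8.94803763e-03, -1.55795926e+01]), 'contact_force': array([ 0.5193159 , -0.23991803, -0.41473223]), 'moment': array([-0.01399512,  0.01544286,  0.00099799]), 'gripper_force': 0.0, 'gripper_width': 0.08737765950256528}
```

View pics/scene0.png

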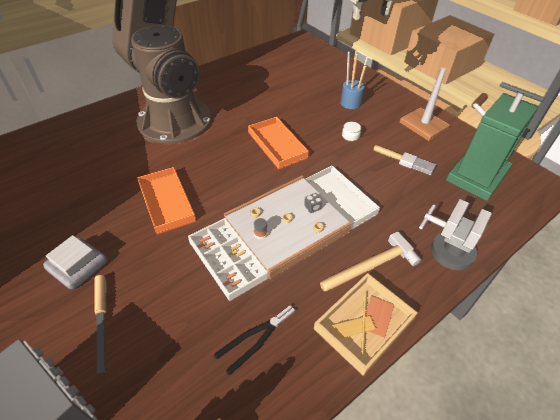

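View pics/side0.png

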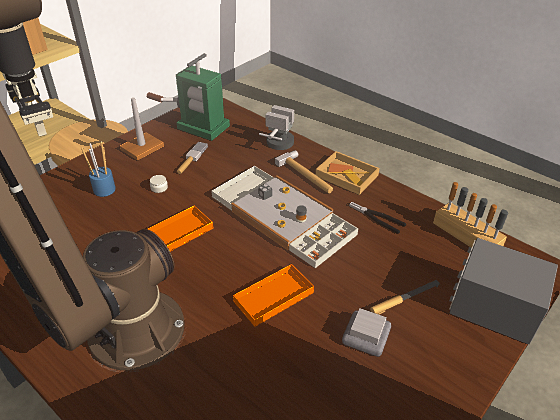

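The scene view shows the plain white catch tray at (340,197), the divided stock tray at (228,257), rings at about (256,212), (288,217), (319,227), the jar at (260,228) and the block at (313,203). There are three tray candidates. The orange ones at (167,200) and (277,142) are excluded, and the plain aluminium one against the board at (340,197) fits. I'll rectify both views onto the board-top plane, which also gives the enlarged check.

```bash
cat > h.py <<'E'
import cv2,numpy as np
def K(m):
    f=210/np.tan(np.radians(m["fov_y"]/2)); return np.array([[f,0,m["cx"]],[0,f,m["cy"]],[0,0,1]])
def H(m,z):  # plane (x,y,1)->pixel
    W=m["world_to_cam"]; D=np.diag([1,-1,-1.])
    P=K(m)@D@W[:3]; return np.c_[P[:,0],P[:,1],P[:,2]*z+P[:,3]]
def rect(im,m,z,c,half,s):
    # out: col grows with +y world... row up = +x
    A=np.array([[0,-1/s,c[0]+half],[1/s,0,c[1]-half],[0,0,1]])
    n=int(2*half*s); return cv2.warpPerspective(im,H(m,z)@A,(n,n),flags=cv2.INTER_CUBIC|cv2.WARP_INVERSE_MAP)
def ray(m,px,z):
    p=np.linalg.inv(H(m,z))@np.array([*px,1]); return p[:2]/p[2]
E
python3 - <<'E'
from h import *; from plant import eyes
ms,md=eyes.camera_model("scene"),eyes.camera_model("side")
a=cv2.imread("pics/scene0.png");b=cv2.imread("pics/side0.png")
c=ray(ms,(287,222),.032);print(c,ray(md,(284,208),.032))
R=[rect(i,m,.032,np.round(c,2),.2,1000) for i,m in((a,ms),(b,md))]
o=np.hstack(R)
for k in range(0,400,50):
    cv2.line(o,(0,k),(800,k),(0,255,0) if k==200 else (90,160,90),1)
    for q in (0,400): cv2.line(o,(k+q,0),(k+q,400),(0,255,0) if k==200 else (90,160,90),1)
cv2.imwrite("pics/rect.png",o)
E
```

```text
[0.56893087 0.00701384] [0.56334543 0.00246222]
```

View pics/rect.png

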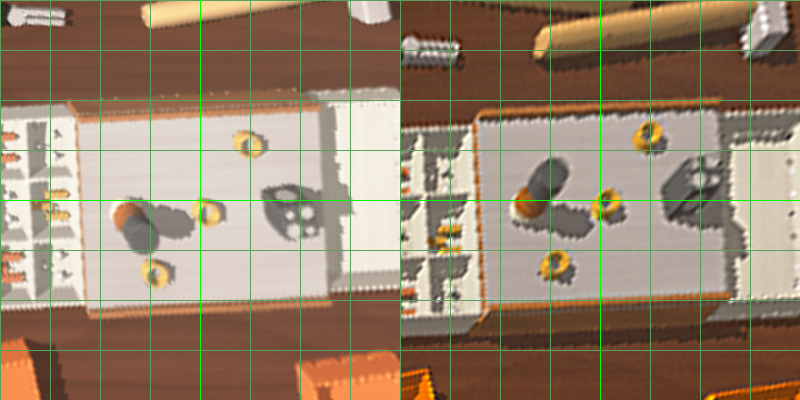

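The rectified views show the catch tray on the +y side, with its rim lower than the board. Ring c is at about (248,143), b at (207,212) and a at (155,272). The block stands between b and the catch tray, and the jar is on the stock side. I'll move above the board for a close wrist view.

Call:
step_arm(
  plan=[
    [0.97, 0.92, 0, 0, 70],
    [0.97, 0.92, 0, 0, 50],
    [0.97, 0.92, 0, 0, 30],
    [0.97, 0.92, 0, 0, 18],
    [0.97, 0.92, 0, 0, 18],
    [0.97, 0.92, 0, 0, 18],
    [0.97, 0.92, 0, 0, 18],
    [0.97, 0.92, 0, 0, 18],
    [0.97, 0.92, 0, 0, 18],
    [0.97, 0.92, 0, 0, 18],
  ],
)

```text
time_s: 0.93
tcp_pos: [0.3539, 0.3616, 0.2267]
eef_rot: [-180.0, 0.0, -15.8]
contact_force: [-0.6, 0.4, 0.2]
gripper_width: 0.0267
gripper_force: 0.0
```

Call:
step_arm(
  plan=[
    [0.97, 0.92, 0, 1, 18],
    [0.97, 0.92, 0, 1, 18],
    [0.97, 0.92, 0, 1, 18],
    [0.97, 0.92, 0, 1, 18],
    [0.97, 0.92, 0, 1, 18],
    [0.97, 0.92, 0, 1, 18],
    [0.97, 0.92, 0, 1, 18],
    [0.97, 0.92, 0, 1, 18],
    [0.97, 0.92, 0, 1, 18],
    [0.97, 0.92, 0, 1, 18],
    [0.97, 0.92, 0, 1, 18],
    [0.97, 0.92, 0, 1, 18],
  ],
)

```text
time_s: 1.93
tcp_pos: [0.5247, 0.0781, 0.2263]
eef_rot: [180.0, 0.0, -75.4]
contact_force: [0.0, 1.1, -0.4]
gripper_width: 0.0183
gripper_force: 0.0
```

Call:
step_arm(
  plan=[
    [0.31, -0.085, 0, 0.28, 18],
    [0.31, -0.085, 0, 0.28, 18],
    [0.31, -0.085, 0, 0.28, 18],
    [0.31, -0.085, 0, 0.28, 18],
    [0.31, -0.085, 0, 0.28, 18],
    [0.31, -0.085, 0, 0.28, 18],
  ],
)

```text
time_s: 2.43
tcp_pos: [0.5644, 0.0087, 0.2267]
eef_rot: [-180.0, 0.0, -92.1]
contact_force: [-0.9, 0.5, 0.3]
gripper_width: 0.018
gripper_force: 0.0
```

```bash
cat >> h.py <<'E'
from scipy.spatial.transform import Rotation as Ro
def wrist(eyes,r):
    s=r.get_state(); im=eyes.capture("wrist"); m=dict(eyes.camera_model("wrist"))
    T=np.eye(4); T[:3,:3]=Ro.from_euler("xyz",s["eef_rot"],degrees=True).as_matrix(); T[:3,3]=s["tcp_pos"]
    m["world_to_cam"]=np.linalg.inv(T@m["hand_eye"]); return s,im[:,:,::-1].copy(),m
def rings(im,m,z):
    h=cv2.cvtColor(im,cv2.COLOR_BGR2HSV); k=cv2.inRange(h,(15,90,90),(35,255,255))
    k=cv2.morphologyEx(k,cv2.MORPH_CLOSE,np.ones((3,3)))
    out=[]
    for c in cv2.findContours(k,cv2.RETR_EXTERNAL,cv2.CHAIN_APPROX_NONE)[0]:
        if cv2.contourArea(c)<40: continue
        (x,y),rad=cv2.minEnclosingCircle(c); out.append((np.round(ray(m,(x,y),z),4),(round(x),round(y)),round(rad,1)))
    return out
E
python3 - <<'E'
from h import *; from plant import r,eyes
s,im,m=wrist(eyes,r); print(s["tcp_pos"],s["eef_rot"],s["joints"])
cv2.imwrite("pics/w1.png",im)
np.save("m1.npy",m["world_to_cam"])
for q in rings(im,m,.038): print(q)
for n in("scene","side"):
    print(n)
    for q in rings(cv2.imread(f"pics/{n}0.png"),eyes.camera_model(n),.037):
        if np.hypot(*(q[0]-[.57,.01]))<.15: print(q)
E
```

```text
[0.5644083  0.0086596  0.22669627] [-1.79991091e+02  1.62279100e-02 -9.21096510e+01] [ 2.07345919e+01  1.01734517e+01 -1.35026124e+01 -1.25544280e-02
 -6.63094263e+01 -2.28392013e+01]
(array([0.568 , 0.2296]), (282, 354), 174.5)
(array([0.5121, 0.15  ]), (324, 300), 26.6)
(array([0.6241, 0.1459]), (235, 300), 26.6)
(array([0.6263, 0.0527]), (227, 231), 10.4)
(array([0.559 , 0.0112]), (283, 195), 10.6)
(array([0.7455, 0.0285]), (123, 215), 59.4)
(array([ 0.4988, -0.0393]), (336, 148), 11.2)
(array([ 0.8252, -0.0239]), (44, 172), 87.2)
(array([ 0.5388, -0.1211]), (298, 67), 10.7)
(array([ 0.5592, -0.1222]), (278, 67), 10.3)
(array([ 0.5476, -0.136 ]), (290, 52), 10.8)
scene
(array([0.6282, 0.0551]), (318, 227), 5.0)
(array([0.5607, 0.0128]), (287, 218), 4.9)
(array([ 0.5005, -0.0375]), (256, 212), 4.9)
side
(array([ 0.5005, -0.0403]), (281, 224), 4.3)
```

View pics/w1.png

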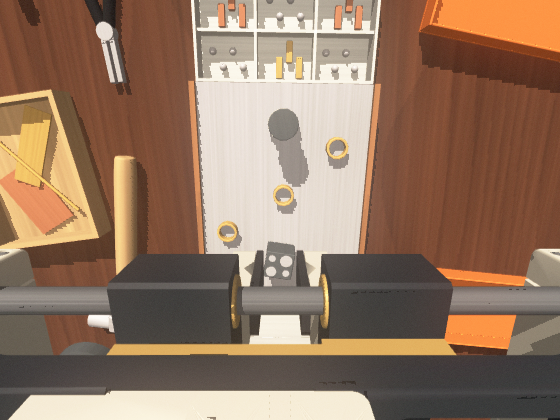

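The wrist view shows ring c at (227,231), b at (283,195), a at (336,148), the jar lid at (284,124) and the block top at (280,262). The board's rim lines run on the left from (195,82) to (203,250) and on the right from (372,82) to (364,250).

```bash
python3 - <<'E'
from h import *; from plant import eyes
m=dict(eyes.camera_model("wrist")); m["world_to_cam"]=np.load("m1.npy")
for n,p,z in [("jar",(284,124),.074),("block",(280,262),.064),("blockTL",(267,243),.064),("blockTR",(295,243),.064),("L1",(195,82),.034),("L2",(203,250),.034),("R1",(372,82),.034),("R2",(364,250),.034),("-yedgeL",(197,82),.032),("-yedgeR",(374,81),.032)]:
    print(n,np.round(ray(m,p,z),4))
E
```

```text
jar [ 0.5558 -0.0665]
block [0.5649 0.0825]
blockTL [0.5785 0.0591]
blockTR [0.5475 0.0602]
L1 [ 0.6467 -0.1116]
L2 [0.6584 0.0773]
R1 [ 0.4622 -0.105 ]
R2 [0.4626 0.0844]
-yedgeL [ 0.6451 -0.1118]
-yedgeR [ 0.4596 -0.1061]
```

Call:
step_arm(
  plan=[
    [-0.04, -0.225, 0, 0, 18],
    [-0.04, -0.225, 0, 0, 18],
    [-0.04, -0.225, 0.15, 0, 18],
    [-0.04, -0.225, 0.3, 0, 18],
    [-0.04, -0.225, 0.45, 0, 18],
    [-0.04, -0.225, 0.6, 0, 18],
    [-0.04, -0.225, 0.68, 0, 18],
    [-0.04, -0.225, 0.72, 0, 18],
    [-0.04, -0.225, 0.74, 0, 18],
    [-0.04, -0.225, 0.76, 0, 18],
    [-0.04, -0.225, 0.76, 0, 18],
  ],
)

```text
time_s: 3.4
tcp_pos: [0.622, 0.0154, 0.0372]
eef_rot: [-179.9, 0.0, -92.3]
contact_force: [-0.1, -0.1, 0.7]
gripper_width: 0.0182
gripper_force: 0.0
```

```bash
python3 - <<'E'
from h import *; from plant import r,eyes
s,im,m=wrist(eyes,r); print(s["tcp_pos"],s["contact_force"])
a=eyes.capture("scene")[150:310,180:390,::-1];a=cv2.resize(a,None,fx=2.6,fy=2.6,interpolation=cv2.INTER_CUBIC)
w=cv2.resize(im,(560,420))[0:416,160:410]
cv2.imwrite("pics/w2.png",np.hstack([a[:416,:546],w]))
E
```

```text
[0.62201315 0.01542286 0.03723339] [-0.11854459 -0.08312984  0.72917232]
```

View pics/w2.png

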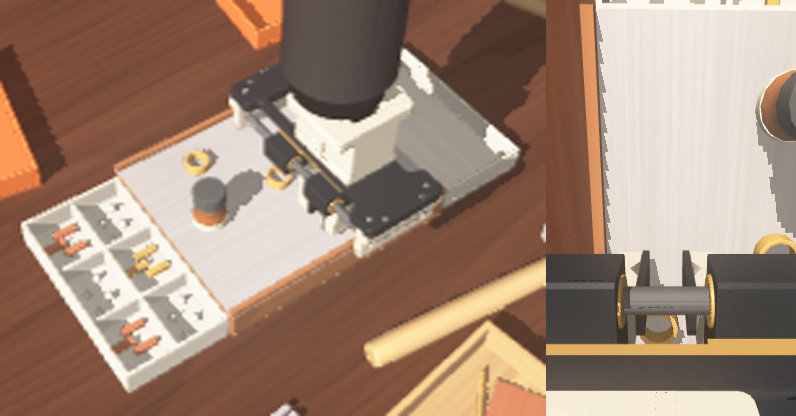

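The fork is down behind ring c, which shows at about (660,330) in the right half between the fingers, with the rim to spare on the left. Now I'll push along the board toward the catch tray.

Call:
step_arm(
  plan=[
    [-0.03, 0, 0, 0, 18],
    [-0.06, 0, 0, 0, 18],
    [-0.09, 0, 0, 0, 18],
    [-0.13, 0, 0, 0, 18],
    [-0.17, 0, 0, 0, 18],
    [-0.21, 0, 0, 0, 18],
    [-0.26, 0, 0, 0, 18],
    [-0.31, 0, 0, 0, 18],
    [-0.36, 0, 0, 0, 18],
    [-0.41, 0, 0, 0, 18],
    [-0.46, 0, 0, 0, 18],
    [-0.51, 0, 0, 0, 18],
  ],
)

```text
time_s: 4.5
tcp_pos: [0.6267, 0.1436, 0.0365]
eef_rot: [180.0, 0.0, -92.4]
contact_force: [-0.4, 0.3, -1.5]
gripper_width: 0.0181
gripper_force: 0.0
```

Call:
step_arm(
  plan=[
    [-0.01, 0, 0, 0, 18],
    [-0.01, 0, -0.1, 0, 18],
    [-0.01, 0, -0.25, 0, 18],
    [0, 0, -0.4, 0, 18],
    [0, 0, -0.55, 0, 18],
    [0.15, 0, -0.6, 0, 18],
    [0.3, 0, -0.6, 0, 18],
    [0.45, 0, -0.6, 0, 18],
    [0.5, 0, -0.6, 0, 18],
    [0.5, 0, -0.6, 0, 18],
  ],
)

```text
time_s: 5.33
tcp_pos: [0.621, 0.0143, 0.1868]
eef_rot: [180.0, -0.0, -92.6]
contact_force: [0.1, -0.1, -0.6]
gripper_width: 0.0178
gripper_force: 0.0
```

```bash
python3 - <<'E'
from h import *; from plant import r,eyes
s,im,m=wrist(eyes,r); print(s["tcp_pos"],s["eef_rot"])
for q in rings(im,m,.038): 
    if q[2]<30: print(q)
a=eyes.capture("scene")[:,:,::-1].copy()
for q in rings(a,eyes.camera_model("scene"),.037):
    if np.hypot(*(q[0]-[.57,.01]))<.25: print(q)
b=eyes.capture("side")[:,:,::-1].copy()
f=lambda i:cv2.resize(i,None,fx=2.6,fy=2.6,interpolation=cv2.INTER_CUBIC)
cv2.imwrite("pics/w3.png",np.hstack([f(a[150:310,240:390]),f(b[150:310,205:360])]))
E
```

```text
[0.62096112 0.01430079 0.18677576] [ 1.79989470e+02 -2.04391751e-03 -9.25714978e+01]
(array([0.6281, 0.1491]), (277, 316), 9.1)
(array([0.5751, 0.1307]), (324, 300), 26.6)
(array([0.6747, 0.1263]), (234, 300), 26.5)
(array([0.5594, 0.0116]), (339, 196), 12.4)
(array([ 0.4991, -0.0402]), (402, 141), 13.6)
(array([ 0.5445, -0.1203]), (357, 51), 12.6)
(array([ 0.564 , -0.1212]), (335, 51), 12.4)
(array([ 0.5536, -0.1349]), (347, 33), 12.6)
(array([ 0.5698, -0.142 ]), (236, 252), 8.2)
(array([0.5607, 0.0128]), (287, 218), 4.9)
(array([0.6472, 0.1458]), (351, 214), 4.5)
(array([ 0.5005, -0.0375]), (256, 212), 4.9)
(array([0.434, 0.164]), (301, 164), 20.8)
```

View pics/w3.png

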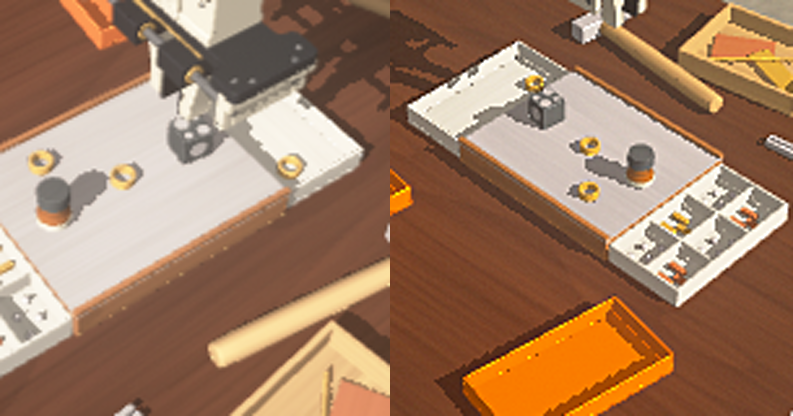

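Ring c now lies in the plain tray (scene (290,165), side (535,83) in the crop), and the block and jar are undisturbed. Ring a is next.

Call:
step_arm(
  plan=[
    [0.39, 0.475, 0, 0, 18],
    [0.39, 0.475, 0, 0, 18],
    [0.39, 0.475, 0, 0, 18],
    [0.39, 0.475, 0, 0, 18],
    [0.39, 0.475, 0, 0, 18],
    [0.39, 0.475, 0.15, 0, 18],
    [0.39, 0.475, 0.3, 0, 18],
    [0.39, 0.475, 0.45, 0, 18],
    [0.39, 0.475, 0.52, 0, 18],
    [0.39, 0.475, 0.57, 0, 18],
    [0.39, 0.475, 0.6, 0, 18],
    [0.39, 0.475, 0.6, 0, 18],
  ],
)

```text
time_s: 6.48
tcp_pos: [0.4984, -0.0745, 0.035]
eef_rot: [179.8, -0.0, -92.3]
contact_force: [-0.7, 0.2, 0.0]
gripper_width: 0.018
gripper_force: 0.0
```

Call:
step_arm(
  plan=[
    [-0.03, 0, 0, 0, 18],
    [-0.06, 0, 0, 0, 18],
    [-0.09, 0, 0, 0, 18],
    [-0.13, 0, 0, 0, 18],
    [-0.17, 0, 0, 0, 18],
    [-0.21, 0, 0, 0, 18],
    [-0.26, 0, 0, 0, 18],
    [-0.31, 0, 0, 0, 18],
    [-0.36, 0, 0, 0, 18],
    [-0.41, 0, 0, 0, 18],
    [-0.46, 0, 0, 0, 18],
    [-0.51, 0, 0, 0, 18],
  ],
)

```text
time_s: 7.48
tcp_pos: [0.5041, 0.0535, 0.0366]
eef_rot: [180.0, -0.0, -92.4]
contact_force: [0.1, -1.3, 1.3]
gripper_width: 0.018
gripper_force: 0.8
```

Call:
step_arm(
  plan=[
    [-0.04, 0.01, 0, 0, 18],
    [-0.08, 0.01, 0, 0, 18],
    [-0.12, 0.01, 0, 0, 18],
    [-0.16, 0.01, 0, 0, 18],
    [-0.2, 0.01, 0, 0, 18],
    [-0.24, 0.01, 0, 0, 18],
    [-0.28, 0.01, 0, 0, 18],
    [-0.32, 0.01, 0, 0, 18],
    [-0.36, 0.01, 0, 0, 18],
    [-0.37, 0.01, 0, 0, 18],
  ],
)

```text
time_s: 8.32
tcp_pos: [0.5059, 0.1464, 0.0366]
eef_rot: [-180.0, 0.0, -92.3]
contact_force: [-0.1, 0.5, 1.0]
gripper_width: 0.0181
gripper_force: 0.0
```

Call:
step_arm(
  plan=[
    [0, 0, -0.1, 0, 18],
    [0, 0, -0.25, 0, 18],
    [0, 0, -0.4, 0, 18],
    [0, 0, -0.55, 0, 18],
    [0.15, 0, -0.6, 0, 18],
    [0.3, 0, -0.6, 0, 18],
    [0.45, 0, -0.6, 0, 18],
    [0.5, 0, -0.6, 0, 18],
    [0.5, 0, -0.6, 0, 18],
  ],
)

```text
time_s: 9.07
tcp_pos: [0.4996, 0.0174, 0.1867]
eef_rot: [180.0, 0.0, -92.5]
contact_force: [0.2, 0.5, -0.4]
gripper_width: 0.0176
gripper_force: 0.0
```

```bash
python3 - <<'E'
from h import *; from plant import r,eyes
s,im,m=wrist(eyes,r); print(s["tcp_pos"],s["eef_rot"])
for q in rings(im,m,.038): 
    if q[2]<20: print(q)
a=eyes.capture("scene")[:,:,::-1].copy()
for q in rings(a,eyes.camera_model("scene"),.037):
    if np.hypot(*(q[0]-[.57,.01]))<.25: print(q)
b=eyes.capture("side")[:,:,::-1].copy()
f=lambda i:cv2.resize(i,None,fx=2.6,fy=2.6,interpolation=cv2.INTER_CUBIC)
cv2.imwrite("pics/w4.png",np.hstack([f(a[150:310,240:390]),f(b[150:310,205:360])]))
E
```

```text
[0.49958923 0.01735794 0.18671635] [ 1.79993486e+02  2.74357185e-03 -9.25475301e+01]
(array([0.5055, 0.1516]), (278, 316), 9.1)
(array([0.757 , 0.1491]), (58, 322), 12.9)
(array([0.5589, 0.0112]), (219, 198), 12.1)
(array([ 0.5335, -0.1196]), (233, 54), 12.4)
(array([ 0.553 , -0.1209]), (211, 54), 12.2)
(array([ 0.5419, -0.1347]), (222, 36), 12.9)
(array([ 0.5698, -0.142 ]), (236, 252), 8.2)
(array([0.5607, 0.0128]), (287, 218), 4.9)
(array([0.6472, 0.1458]), (351, 214), 4.5)
(array([0.5289, 0.1486]), (320, 186), 4.3)
```

View pics/w4.png

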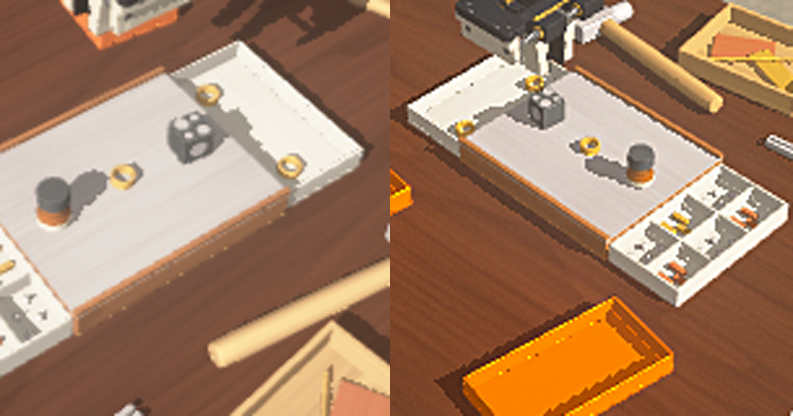

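Both c and a are in the catch tray (left crop (290,165) and (208,93)). Ring b at (.560,.012) is still behind the block. I'll turn the fork to push it toward +x, clear of the block, then along the +x lane.

Call:
step_arm(
  plan=[
    [0.015, -0.114, 0, -1, 18],
    [0.015, -0.114, 0, -1, 18],
    [0.015, -0.114, 0, -1, 18],
    [0.015, -0.114, 0, -1, 18],
    [0.015, -0.114, 0, -1, 18],
    [0.015, -0.114, 0, -1, 18],
    [0.015, -0.114, 0, -1, 18],
    [0.015, -0.114, 0, -1, 18],
    [0.015, -0.114, 0, -1, 18],
    [0.015, -0.114, 0, -1, 18],
  ],
)

```text
time_s: 10.05
tcp_pos: [0.5288, 0.0161, 0.1863]
eef_rot: [180.0, 0.0, -32.2]
contact_force: [-0.2, -0.4, 0.3]
gripper_width: 0.0178
gripper_force: 0.0
```

Call:
step_arm(
  plan=[
    [0, 0, 0, -0.5, 18],
    [0, 0, 0, -0.5, 18],
    [0, 0, 0, -0.5, 18],
    [0, 0, 0, -0.5, 18],
    [0, 0, 0, -0.5, 18],
    [0, 0, 0.15, -0.5, 18],
    [0, 0, 0.3, -0.5, 18],
    [0, 0, 0.4, -0.5, 18],
    [0, 0, 0.4, -0.5, 18],
  ],
)

```text
time_s: 10.8
tcp_pos: [0.5251, 0.0144, 0.0816]
eef_rot: [179.8, 0.5, -2.7]
contact_force: [-0.6, 0.1, -0.1]
gripper_width: 0.0183
gripper_force: 0.0
```

```bash
python3 - <<'E'
from h import *; from plant import r,eyes
s,im,m=wrist(eyes,r); print(s["tcp_pos"],s["eef_rot"])
E
```

```text
[0.52507757 0.01437473 0.08159707] [179.84481639   0.48342966  -2.65337486]
```

Call:
step_arm(
  plan=[
    [0, 0, 0.1, 0, 18],
    [0, 0, 0.17, 0, 18],
    [0, 0.004, 0.195, 0, 18],
    [0, 0.004, 0.2, 0, 18],
    [0, 0.004, 0.2, 0, 18],
  ],
)

```text
time_s: 11.27
tcp_pos: [0.5295, 0.0142, 0.0378]
eef_rot: [-180.0, -0.1, -2.4]
contact_force: [-0.1, -0.3, 0.9]
gripper_width: 0.0182
gripper_force: 0.0
```

Call:
step_arm(
  plan=[
    [0.03, 0, 0, 0, 18],
    [0.06, 0, 0, 0, 18],
    [0.09, 0, 0, 0, 18],
    [0.12, 0, 0, 0, 18],
    [0.15, 0, 0, 0, 18],
    [0.18, 0, 0, 0, 18],
    [0.21, 0, 0, 0, 18],
    [0.24, 0, 0, 0, 18],
    [0.265, 0, 0, 0, 18],
    [0.285, 0, 0, 0, 18],
    [0.29, 0, 0, 0, 18],
    [0.29, 0, 0, 0, 18],
  ],
)

```text
time_s: 12.27
tcp_pos: [0.6013, 0.0108, 0.0364]
eef_rot: [-180.0, 0.0, -2.4]
contact_force: [-0.1, -0.2, 0.1]
gripper_width: 0.0183
gripper_force: 0.0
```

Call:
step_arm(
  plan=[
    [-0.06, 0, 0, 0, 18],
    [-0.1, 0, -0.1, 0, 18],
    [-0.1, 0, -0.25, 0, 18],
    [-0.1, 0, -0.4, 0.1, 18],
    [-0.1, 0, -0.55, 0.25, 18],
    [-0.1, 0, -0.6, 0.5, 18],
    [-0.1, 0, -0.6, 0.7, 18],
    [-0.1, 0, -0.6, 1, 18],
    [-0.1, 0, -0.6, 1, 18],
    [-0.1, 0, -0.6, 1, 18],
    [-0.1, 0, -0.6, 1, 18],
    [-0.1, 0, -0.6, 1, 18],
  ],
)

```text
time_s: 13.27
tcp_pos: [0.5756, 0.012, 0.1866]
eef_rot: [-180.0, 0.0, -62.8]
contact_force: [-1.0, -0.7, 0.6]
gripper_width: 0.0181
gripper_force: 0.0
```

```bash
python3 - <<'E'
from h import *; from plant import r,eyes
s,im,m=wrist(eyes,r); print(s["tcp_pos"],s["eef_rot"])
for q in rings(im,m,.038): 
    if q[2]<20: print(q)
for n in("scene","side"):
  a=eyes.capture(n)[:,:,::-1].copy()
  for q in rings(a,eyes.camera_model(n),.037):
    if np.hypot(*(q[0]-[.57,.01]))<.25: print(n,q)
E
```

```text
[0.57562344 0.01195201 0.18657612] [-1.79992292e+02  9.68305965e-03 -6.27673595e+01]
(array([0.5164, 0.147 ]), (270, 325), 10.3)
(array([0.6165, 0.0099]), (242, 181), 12.2)
(array([ 0.5437, -0.1196]), (374, 93), 11.7)
(array([ 0.5635, -0.1207]), (356, 81), 11.9)
(array([ 0.5534, -0.1344]), (374, 72), 12.2)
scene (array([ 0.5698, -0.142 ]), (236, 252), 8.2)
scene (array([0.6177, 0.0116]), (302, 232), 5.1)
scene (array([0.6472, 0.1458]), (351, 214), 4.5)
scene (array([0.5289, 0.1486]), (320, 186), 4.3)
side (array([ 0.5221, -0.1488]), (315, 237), 5.9)
```

Call:
step_arm(
  plan=[
    [0.204, -0.081, 0, 0.5, 18],
    [0.204, -0.081, 0, 0.5, 18],
    [0.204, -0.081, 0, 0.5, 18],
    [0.204, -0.081, 0, 0.5, 18],
    [0.204, -0.081, 0, 0.5, 18],
    [0.204, -0.081, 0.15, 0.5, 18],
    [0.204, -0.081, 0.3, 0.5, 18],
    [0.204, -0.081, 0.45, 0.5, 18],
    [0.204, -0.081, 0.53, 0.5, 18],
    [0.204, -0.081, 0.58, 0.5, 18],
    [0.204, -0.081, 0.6, 0.5, 18],
    [0.204, -0.081, 0.6, 0.5, 18],
  ],
)

```text
time_s: 14.42
tcp_pos: [0.6168, -0.0239, 0.0354]
eef_rot: [179.9, -0.0, -92.2]
contact_force: [0.6, 0.4, 0.8]
gripper_width: 0.0178
gripper_force: 0.0
```

Call:
step_arm(
  plan=[
    [-0.04, 0, 0, 0, 18],
    [-0.08, 0, 0, 0, 18],
    [-0.12, 0, 0, 0, 18],
    [-0.16, 0, 0, 0, 18],
    [-0.2, 0, 0, 0, 18],
    [-0.24, 0, 0, 0, 18],
    [-0.28, 0, 0, 0, 18],
    [-0.32, 0, 0, 0, 18],
    [-0.36, 0, 0, 0, 18],
    [-0.4, 0, 0, 0, 18],
    [-0.44, 0, 0, 0, 18],
    [-0.46, 0, 0, 0, 18],
  ],
)

```text
time_s: 15.42
tcp_pos: [0.6225, 0.0925, 0.0365]
eef_rot: [-180.0, 0.0, -92.3]
contact_force: [0.1, -0.5, 0.1]
gripper_width: 0.018
gripper_force: 0.4
```

Call:
step_arm(
  plan=[
    [-0.03, 0.01, 0, 0, 18],
    [-0.06, 0.02, 0, 0, 18],
    [-0.085, 0.035, 0, 0, 18],
    [-0.11, 0.055, 0, 0, 18],
    [-0.135, 0.075, 0, 0, 18],
    [-0.16, 0.09, 0, 0, 18],
    [-0.185, 0.1, 0, 0, 18],
    [-0.21, 0.11, 0, 0, 18],
    [-0.21, 0.11, 0, 0, 18],
  ],
)

```text
time_s: 16.17
tcp_pos: [0.5968, 0.1458, 0.0367]
eef_rot: [-180.0, 0.0, -92.3]
contact_force: [0.3, -0.2, 0.3]
gripper_width: 0.0182
gripper_force: 0.0
```

Call:
step_arm(
  plan=[
    [0, 0, -0.1, 0, 18],
    [0, 0, -0.25, 0, 18],
    [0, 0, -0.4, 0, 18],
    [0, 0, -0.55, 0, 18],
    [0.15, 0, -0.6, 0, 18],
    [0.3, 0, -0.6, 0, 18],
    [0.45, 0, -0.6, 0, 18],
    [0.6, 0, -0.6, 0, 18],
    [0.7, 0, -0.6, 0, 18],
    [0.7, 0, -0.6, 0, 18],
  ],
)

```text
time_s: 17.0
tcp_pos: [0.5891, -0.0343, 0.1867]
eef_rot: [180.0, -0.0, -92.6]
contact_force: [-0.2, 0.4, 0.2]
gripper_width: 0.0177
gripper_force: 0.0
```

```bash
python3 - <<'E'
from h import *; from plant import r,eyes
a=eyes.capture("scene")[:,:,::-1].copy()
b=eyes.capture("side")[:,:,::-1].copy()
for n,i in(("scene",a),("side",b)):
  for q in rings(i,eyes.camera_model(n),.008):
    if np.hypot(*(q[0]-[.57,.01]))<.25: print(n,q)
f=lambda i:cv2.resize(i,None,fx=2.6,fy=2.6,interpolation=cv2.INTER_CUBIC)
cv2.imwrite("pics/w5.png",np.hstack([f(a[150:310,240:390]),f(b[150:310,205:360])]))
E
```

```text
scene (array([ 0.5515, -0.132 ]), (236, 252), 8.2)
scene (array([0.6197, 0.1623]), (346, 212), 9.2)
side (array([ 0.546 , -0.1315]), (314, 237), 5.9)
side (array([0.6227, 0.1621]), (259, 184), 6.0)
```

View pics/w5.png

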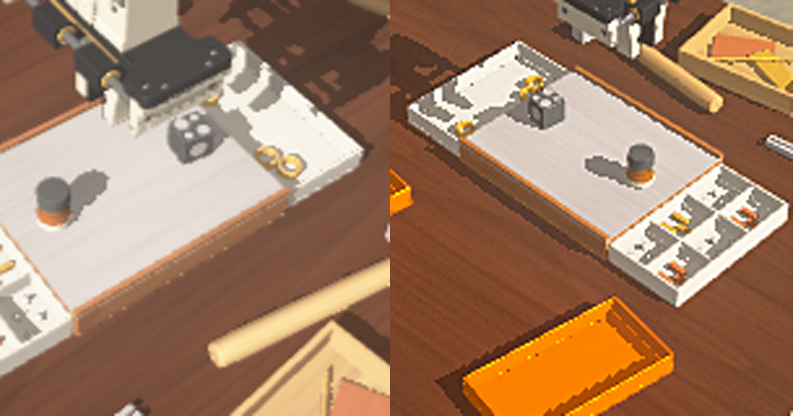

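```bash
python3 - <<'E'
from h import *; from plant import r,eyes
a=cv2.imread("pics/w5.png"); 
x=eyes.capture("scene")[195:225,330:375,::-1]; y=eyes.capture("side")[165:210,225:280,::-1]
g=lambda i:cv2.resize(i,(390,390*i.shape[0]//i.shape[1]),interpolation=cv2.INTER_CUBIC)
x,y=g(x),g(y); h=min(len(x),len(y)); cv2.imwrite("pics/w6.png",np.hstack([x[:h],y[:h]]))
E
```

```text
(no output)
```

View pics/w6.png

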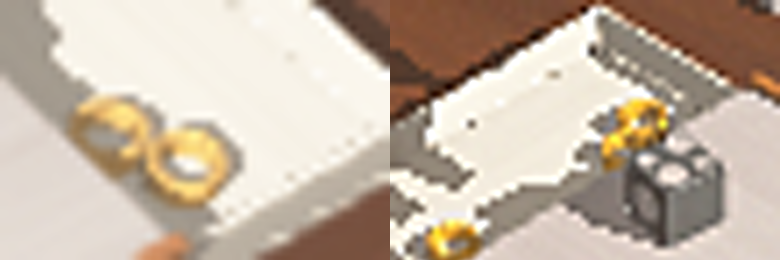

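All three rings lie in the catch tray: b at (110,130) beside c at (190,165), and a at (455,240). The block and jar are still in place, and the arm is clear of everything.

```bash
python3 -c "
from plant import workorder
print(workorder.close_job())"
```

```text
the job is handed in; nothing more can be done
None
```

I swept all three rings off the board's +y edge into the plain catch tray. In the last camera views the jar and doming block stand where they were, and I handed the job in at about 17 s.

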